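# Refit the tube of the under-cabinet lamp

## Task

Take the lamp tube out of its cardboard cradle and snap it sideways, gently, down into both spring clips of the lamp batten until it lies fully home in both, with its end still clear of the sprung contact in the end socket. Then slide the tube lengthwise in the clips until its end presses the contact in a little, firmly enough to stay touching but without driving it hard against its stop, and let go. Do not shove the ramekin, the lime squeezer or the turner about.

Things in the scene. Friction and masses are not known exactly. Their poses are not given: they have to be found in the camera images.
- tube: Loose white lamp tube, a smooth cylinder 26 mm in diameter, 200 mm long, about 0.12 kg, with aluminium end caps flush with it; the same either way round. Origin at its middle on its axis; x along the tube (ends at -100 and +100 mm). At the start it lies level in the cradle, axis 40 mm above the counter.
- cradle: Fixed cardboard cradle under the tube: base 190 x 70 x 6 mm, two V-blocks 14 mm thick, about 40 mm high, 70 mm either side of the middle; the middle 120 mm is free for the fingers. Origin under its centre on the counter; x along the tube.
- batten: Fixed white lamp batten on the counter: base 300 mm long (x from -130 to +170 mm), 52 mm wide, 16 mm high, with two upward-opening C-shaped steel spring clips at x = -55 and +55 mm. Between the clips only a 2 mm plate stands above the base. Origin on the counter midway between the clips; x along the tube's place, towards the end socket.
- clip_a (a point): Tube axis point in the clip farther from the socket (batten x = -55 mm, 49 mm above the counter: where the axis of a tube fully home lies). Each clip is 18 mm long, 34 mm wide outside; its two jaws spring apart sideways. The mouth is 18 mm wide at its narrowest, 59 mm above the counter, and flares to 28 mm at 69 mm. A tube resting on it has its axis above 60 mm.
- clip_b (a point): The same for the clip nearer the socket (batten x = +55 mm). Pushing the tube down through both clips together takes 10 to 20 N; over the last 5 mm the jaws pull it down onto the seat. Pushing on with over about 30 N then counts as forcing (50 N in all between tube and batten, the clips' own squeeze of 15 to 20 N included). Once home, the tube slides lengthwise against a drag of about 3 to 8 N.
- socket: Fixed white end socket on the batten's end: a block 36 mm (x) by 40 by 50 mm high, top 66 mm above the counter. A round brass contact, 10 mm across, stands out of its face towards the clips by 3 to 25 mm: set by hand, different each time and not measured by any of these poses; it must be seen or felt. Origin under the block's centre, 16 mm above the counter; x away from the clips.
- socket_face (a point): Centre line of the tube on the socket's face: batten x = +131 mm, 49 mm above the counter (a tube centred between the clips ends 31 mm short of it). The contact on this line is sprung: 0.3 N to start, then 2 N per mm, a hard stop after 2.5 mm (about 5 N); more than 10 N is too much. The clips' drag holds the tube against the spring.
- ramekin: Bystander: small loose white ceramic ramekin, 84 mm across, 45 mm high; origin under its centre.
- squeezer: Bystander: loose stainless lime squeezer lying open, two handles in a V, about 210 mm long, 26 mm high; origin near its hinge end, handles towards -x.
- turner: Bystander: loose black nylon turner, 300 mm long, lying flat along its x; origin under its middle.
There are look-alikes about, which are no part of the job. There is more than one size of the tube; the job needs the middle-sized.

How it is judged:
By the outcome, as a careful person would: the job done as asked, in the order asked, and still so for the second after the job is handed in, with the robot touching nothing.
It also fails if it takes over 67 s, if anything falls off the work surface, if the arm or the gripper's body presses on something with over 40 N, if the wrist force passes 120 N, or if a joint passes its speed limit or range.

## Robot

A 6-joint arm with a two-finger parallel gripper is mounted at the origin on the work surface. World frame = base frame: x ahead of the robot, y to its left, z up, the work surface at z = 0. Lengths are in mm, angles in rad, forces in N, time in s.
With the tool pointing down it reaches from about 325 to 775 mm from the base axis. Payload 5.5 kg.
Tool frame: the origin (TCP) lies midway between the tips of the shut fingers; the grasp point (between the pads) lies 19 mm behind it (manip.pinch_z is the distance from the TCP to the grasp point, in mm); z points along the fingers, y is the line along which they close (so a half turn about z gives the same grasp; the last joint's range is limited). The gripper opens to 85 mm and grips with 20 to 120 N. Pads are 22 mm wide; open, the fingers measure 114 mm over their backs; the gripper's body (76 mm by 85 mm) begins 54 mm behind the grasp point. The pads swing forward as they close: fully open they stand 13 mm farther back than shut.
Start: joints at [-1.234, 0.091, 1.231, -0, 1.82, -0.057], TCP at [230.221, -554.089, 231.275] pointing down, gripper open.
Joint ranges: [-2.87, 2.87], [-0.86, 2.18], [0.17, 2.46], [-1.51, 4.65], [0.06, 2.69], [-2.65, 2.65]. Speed limits (rad/s): [2.57, 2.57, 3.01, 3.14, 3.14, 3.14].

## Interface

Orientations are given as a 3x3 rotation matrix whose columns are the frame's x, y, z axes.
In Python, from cell import manip, claw, sensors, optics gives the robot as it stands. Calls block until the motion is done:
- manip.movep(position, orientation): joint-space move of the TCP to a pose.
- manip.move_linear(position, frame=None, rate=150): straight line of the TCP; frame=None keeps the orientation; rate is the mean speed in mm/s.
- manip.move_joints(angles): joint-space move.
- claw.gripper_to(opening): finger opening in mm; the grip force is fixed at half the most; returns when the fingers have stopped.
- manip.hold(seconds).
- manip.ik(position, orientation): joint angles nearest the present ones, or None.
- sensors.sense(): the state.
- optics.grab_frame(name): name is "scene" or "side" or "wrist"; returns a dict with "color" (420x560x3 uint8, red, green, blue), "fx", "fy", "cx", "cy" (pixels), "camera_from_world" (4x4, takes a point from world to camera coordinates); the wrist camera has in their place "tool_from_camera" (4x4, takes a point from camera to tool coordinates, whose origin is the TCP and whose axes are the flange's). Camera axes: x right, y up, looking along -z (the intrinsics and any distortion apply to the point x, -y, -z); pixel columns grow to the right and rows downward; lengths in mm; the calibration is good to about 2 mm. A picture is of the moment at which its call begins: read the wrist's pose just before it. There is no depth.
A pose or a line that the arm cannot do raises manip.IKError and nothing moves.
- manip.finish_job(): hands the job in; it is judged then, once.
The state is a dict: "t": time; "joint_positions": joint angles; "qd": joint speeds; "joint_torque": joint torques, N m; "tool_pos": TCP position; "ee_rot": TCP orientation; "ft_force": force on the tool from outside, world axes, zero at the start; "ft_torque": the same for the moment, N m; "width": finger opening in mm; "grip_force": force on a finger pad.
Only numpy, scipy, OpenCV 4.12 (cv2) and the standard library are available. Lean on these libraries where they do the work, as an engineer would, in place of code of your own. Each camera call takes 0.05 s, during which the arm holds its last target. There are 200 camera calls.

## Working session

There is one attempt and no reset: what is moved stays moved. The work goes in short steps, each a Python script; the robot and the scene stay as the last script left them, time stands still between calls to the robot, and variables do not carry over. Pictures are saved under pics/ and viewed, at most 10 in all, crops included, and the job is handed in when it is done.

```bash
mkdir -p pics; ls
python3 - <<'E'
from cell import manip, claw, sensors, optics
import cv2,pickle
s=sensors.sense();print(s['t'],s['tool_pos'],s['ft_force'],s['width'])
for n in ("scene","side"):
    f=optics.grab_frame(n);pickle.dump(f,open(n+'.pkl','wb'))
    cv2.imwrite(f'pics/{n}.png',cv2.resize(f['color'][:,:,::-1],(800,600),interpolation=cv2.INTER_CUBIC))
    print(n,{k:v for k,v in f.items() if k!='color'})
E
```

```text
pics
0.0 [ 230.10542134 -553.80945609  230.14512361] [0.22311599 0.40226315 0.24413272] 85.4460268088077
scene {'fx': 515.1589525363514, 'fy': 515.1589525363514, 'cx': 276.99737208449085, 'cy': 204.5379783923479, 'camera_from_world': array([[-5.22873719e-02,  9.98563172e-01,  1.17312718e-02,
         8.22680759e+01],
       [-6.87404380e-01, -4.45106349e-02,  7.24909665e-01,
         3.02083255e+02],
       [ 7.24390260e-01,  2.98394936e-02,  6.88744042e-01,
        -1.62934283e+03],
       [ 0.00000000e+00,  0.00000000e+00,  0.00000000e+00,
         1.00000000e+00]])}
side {'fx': 429.9929096654722, 'fy': 429.9929096654722, 'cx': 286.4634085530471, 'cy': 217.06221764528166, 'camera_from_world': array([[-9.15852528e-01, -4.01360985e-01, -1.11133972e-02,
         4.63708599e+02],
       [ 2.86355093e-01, -6.72325773e-01,  6.82626409e-01,
        -2.24105745e+02],
       [-2.81451431e-01,  6.22002744e-01,  7.30683021e-01,
        -8.89872469e+02],
       [ 0.00000000e+00,  0.00000000e+00,  0.00000000e+00,
         1.00000000e+00]])}
```

View pics/scene.png

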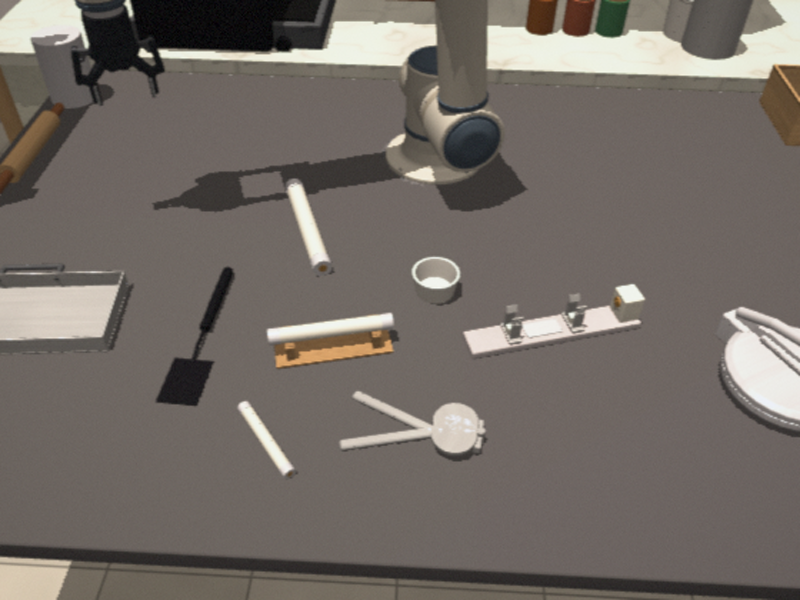

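View pics/side.png

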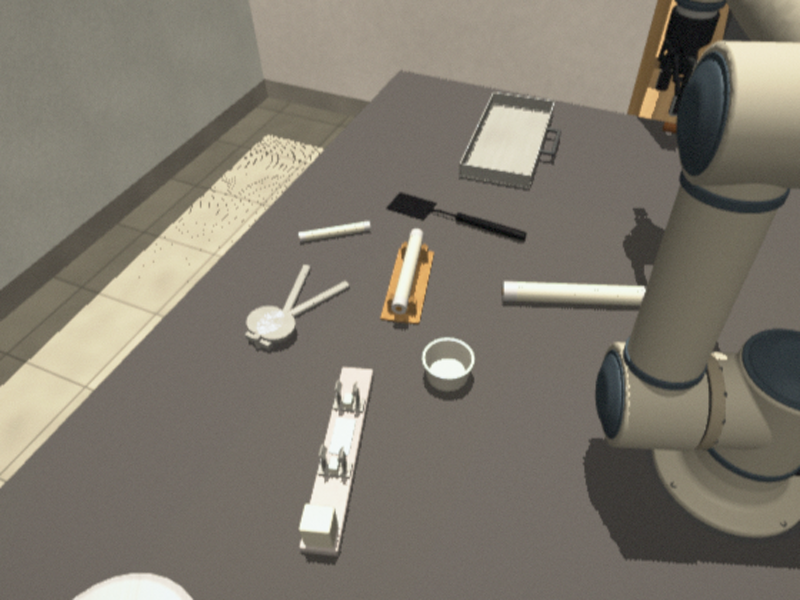

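The scene view shows the tube in the cradle from (268,335) to (393,322), with the clips at (513,325) and (575,313) and the socket at (628,303). In the side view the tube ends are at (416,233) and (400,307), the clips at (347,398) and (333,461), and the socket at (318,525).

```bash
cat > h.py <<'E'
import numpy as np, cv2, pickle
from cell import manip, claw, sensors, optics
def ray(f,uv):
    "world origin and direction of pixel uv (native pixels)"
    C=np.linalg.inv(f['camera_from_world'])
    d=np.array([(uv[0]-f['cx'])/f['fx'],-(uv[1]-f['cy'])/f['fy'],-1.])
    return C[:3,3],C[:3,:3]@d
def tri(obs):
    A=np.zeros((3,3));b=np.zeros(3);P=[]
    for f,uv in obs:
        o,d=ray(f,uv);d=d/np.linalg.norm(d);M=np.eye(3)-np.outer(d,d);A+=M;b+=M@o;P.append((o,M))
    p=np.linalg.solve(A,b);return p,[round(float(np.linalg.norm(M@(p-o))),1) for o,M in P]
def atz(f,uv,z):
    o,d=ray(f,uv);return o+d*(z-o[2])/d[2]
def proj(f,p):
    c=f['camera_from_world']@np.append(p,1);return np.array([f['fx']*c[0]/-c[2]+f['cx'],f['cy']-f['fy']*c[1]/-c[2]])
def wrist(name=None):
    s=sensors.sense();f=optics.grab_frame('wrist')
    T=np.eye(4);T[:3,:3]=s['ee_rot'];T[:3,3]=s['tool_pos']
    f['camera_from_world']=np.linalg.inv(T@f['tool_from_camera'])
    if name:
        pickle.dump(f,open(name+'.pkl','wb'));cv2.imwrite(f'pics/{name}.png',cv2.resize(f['color'][:,:,::-1],(800,600),interpolation=cv2.INTER_CUBIC))
    return f
def down(yaw):
    "tool down, tool y axis at angle yaw+90deg i.e. tool x along yaw"
    c,s=np.cos(yaw),np.sin(yaw)
    return np.array([[c,s,0],[s,-c,0],[0,0,-1.]])
E
python3 - <<'E'
from h import *
S,D=[pickle.load(open(n+'.pkl','rb')) for n in('scene','side')]
k=.7
for n,a,b in [('tL',(269,335),(416,234)),('tR',(392,322),(401,306)),('clipa',(513,325),(347,399)),('clipb',(575,313),(333,463)),('sock top',(626,290),(319,513))]:
    p,e=tri([(S,np.array(a)*k),(D,np.array(b)*k)]);print(n,p.round(1),e)
s=sensors.sense();print(s['ee_rot']); f=optics.grab_frame('wrist');print(f['tool_from_camera'],f['fx'],f['fy'],f['cx'],f['cy'],[x for x in f])
E
```

```text
tL [ 601.5 -252.7   43.2] [1.0, 1.0]
tR [552.4 -63.2  40.1] [4.4, 4.4]
clipa [548.1 138.1  37.3] [0.3, 0.3]
clipb [515.4 242.4  39.1] [0.2, 0.2]
sock top [486.9 324.7  69.7] [0.4, 0.4]
[[ 9.23460087e-01  3.83694032e-01 -5.97218509e-04]
 [ 3.83694485e-01 -9.23458553e-01  1.68591742e-03]
 [ 9.53699105e-05 -1.78602689e-03 -9.99998401e-01]]
[[-4.74426539e-04  9.60851652e-01  2.77062949e-01  7.11567513e+01]
 [ 9.99999032e-01  9.35219702e-05  1.38800710e-03 -9.15013719e-02]
 [ 1.30775744e-03  2.77063340e-01 -9.60850766e-01 -1.42889606e+02]
 [ 0.00000000e+00  0.00000000e+00  0.00000000e+00  1.00000000e+00]] 335.8539287720204 335.8539287720204 277.9079724122228 205.62538064944775 ['color', 'fx', 'fy', 'cx', 'cy', 'tool_from_camera']
```

Run:
```python
from h import *
manip.movep([577,-158,190],down(1.824));wrist('t1')
manip.move_linear([577+58,-158+15,190]);wrist('t2')
u=np.array([-.30,.954,0]);v=np.array([-u[1],u[0],0]);o=np.array([532,190,0])
manip.movep(o+v*50+[0,0,170],down(1.876));wrist('b1')
manip.movep(o+u*50+[0,0,150],down(1.876));wrist('b2')
print(sensors.sense()['t'])
```

```text
4.525
```

View pics/t1.png

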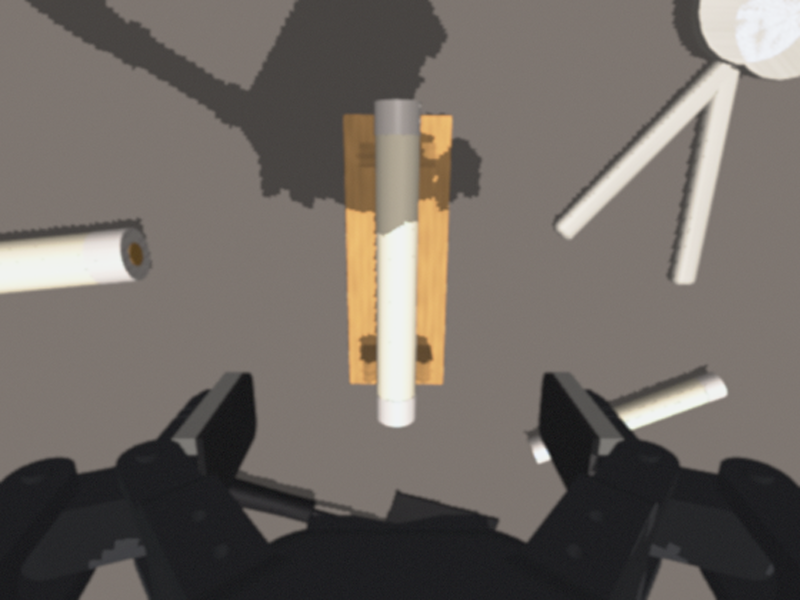

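View pics/t2.png

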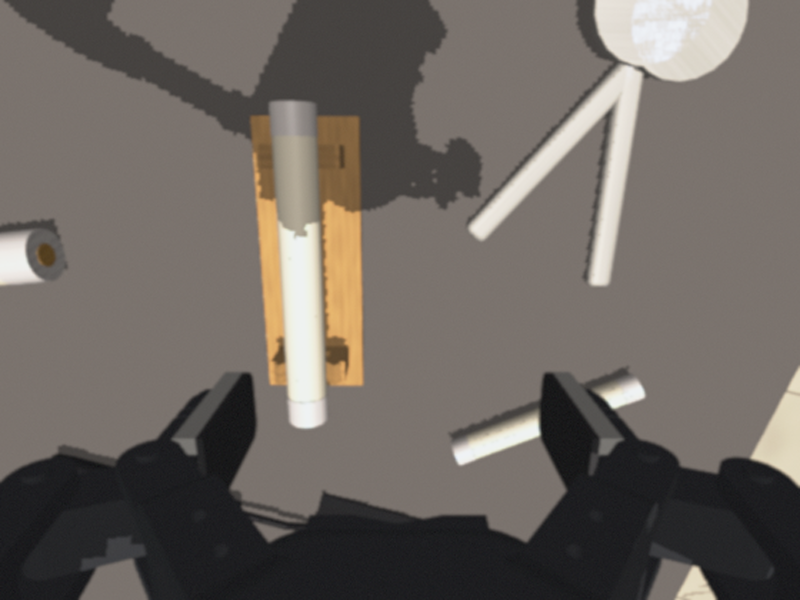

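View pics/b1.png

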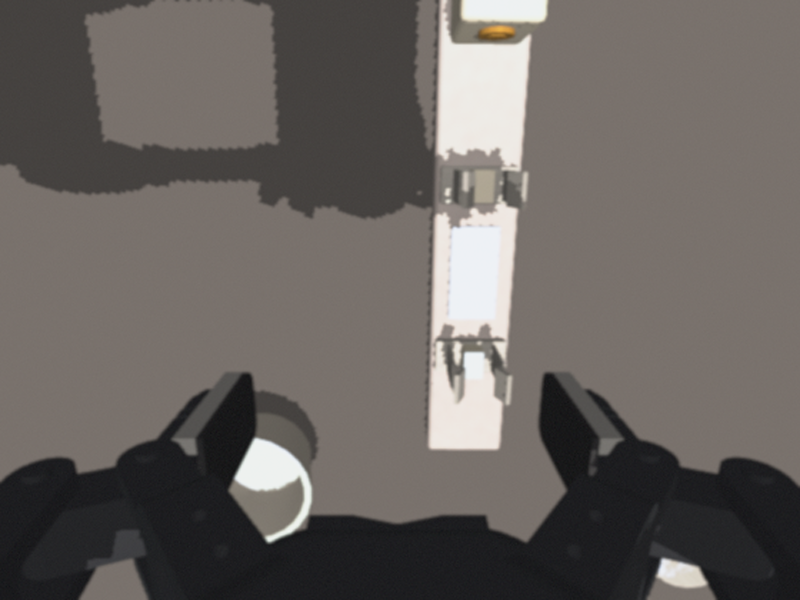

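View pics/b2.png

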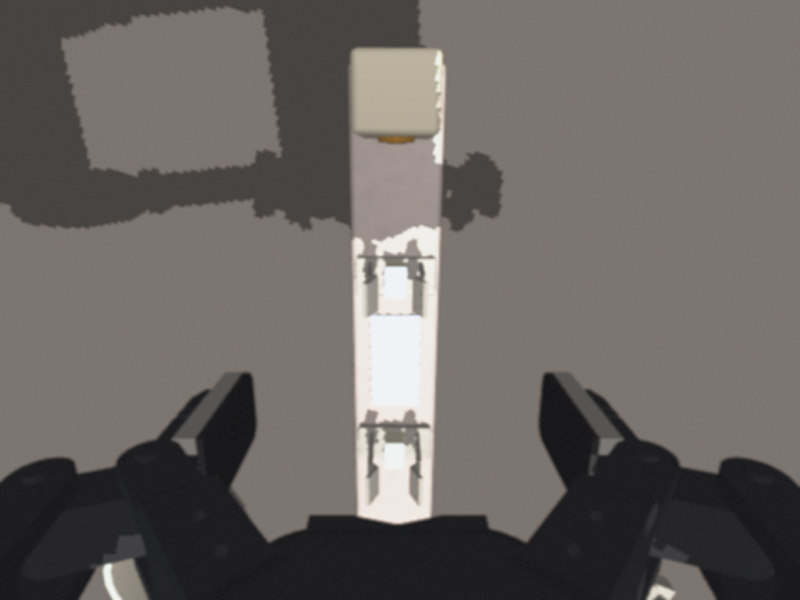

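Tube axis runs up the middle of t1 (397,99)→(396,425), t2 (293,101)→(307,426). In b2 the batten's midline is near column 396, contact tip at about (397,143), clips at rows 257–310 and 425–500. I'll enlarge the batten details.

Run:
```python
from h import *
b1,b2=[pickle.load(open(n+'.pkl','rb')) for n in('b1','b2')]
def c(f,x,y): return cv2.resize(f['color'][y:y+75,x:x+100,::-1],(400,300),interpolation=cv2.INTER_CUBIC)
cv2.imwrite('pics/m.png',np.vstack([np.hstack([c(b2,228,60),c(b2,228,165)]),np.hstack([c(b2,228,285),c(b1,295,100)])]))
F=[pickle.load(open(n+'.pkl','rb')) for n in('t1','t2')]
k=.7;P={}
for n,a,b in [('capR',(397.5,134),(293.5,135)),('capL',(396.5,399),(306.5,401)),('endR',(397.5,99),(292.5,101)),('endL',(396,426),(307.5,427))]:
    p,e=tri([(F[0],np.array(a)*k),(F[1],np.array(b)*k)]);P[n]=p;print(n,p.round(1),e)
d=P['endR']-P['endL'];print(np.linalg.norm(d),np.arctan2(d[1],d[0]),(P['endR']+P['endL'])/2,(P['capR']+P['capL'])/2)
B=[b1,b2]
for n,a,b in [('plate+',(475.5,226),(396,315)),('plate-',(471.5,319),(396,405)),('contact tip',(497,38),(397,143)),]:
    p,e=tri([(B[0],np.array(a)*k),(B[1],np.array(b)*k)]);print(n,p.round(1),e)
```

```text
capR [557.2 -78.7  42.9] [0.1, 0.1]
capL [ 598.3 -241.5   45.3] [0.2, 0.2]
endR [552.5 -60.5  40.6] [0.2, 0.2]
endL [ 602.9 -260.9   45.3] [0.1, 0.1]
206.6811243870656 1.817070140310376 [ 577.72165325 -160.7277848    42.94251609] [ 577.73627788 -160.07994463   44.14732024]
plate+ [523.7 216.4  16. ] [0.2, 0.2]
plate- [541.9 158.4  16. ] [0.1, 0.1]
contact tip [495.1 310.5  48.7] [0.1, 0.1]
```

View pics/m.png

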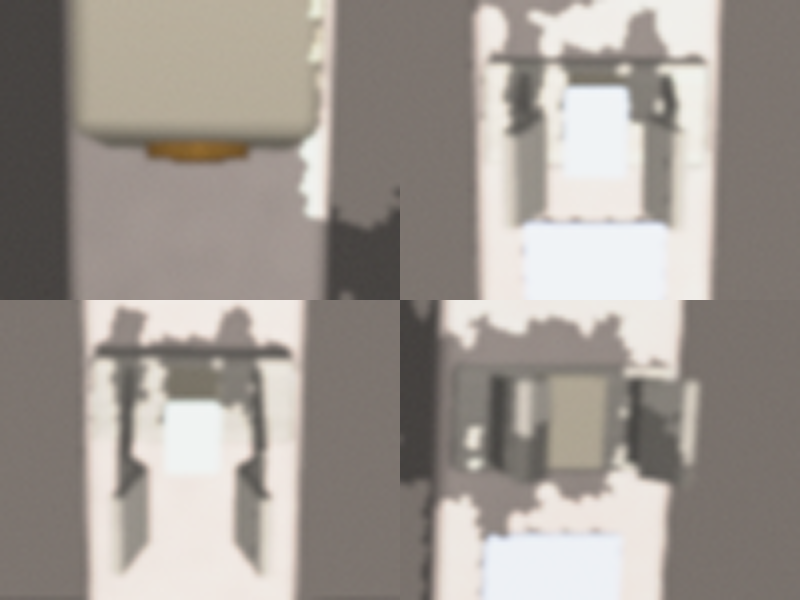

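Run:
```python
from h import *
b1,b2=[pickle.load(open(n+'.pkl','rb')) for n in('b1','b2')]
yaw=1.875;u=np.array([np.cos(yaw),np.sin(yaw)]);v=np.array([-u[1],u[0]]);o=np.array([532.8,187.4])
def L(n,f,uv,z):
    p=atz(f,np.array(uv),z)[:2]-o;print(n,round(p@u,1),round(p@v,1))
k=.7
L('end1',b1,(429*k,449*k),16);L('end2',b1,(499*k,449*k),16)
for uv in [(246,130),(309.3,130),(248.5,237.5),(306,237.5),(250.5,357.5),(302.25,357.5)]: L('edge b2',b2,uv,16)
L('b1 e',b1,(295+40/4,100+60),16);L('b1 e',b1,(295+267/4,100+60),16)
L('sockfront top 131?',b2,(277.5,60+133/4),66);L('face at z49ish',b2,(277.5,60+143/4),60);L('tip',b2,(277.5,100.5),49);L('tip b1',b1,(497*k,38*k),49)
L('sock back top 167',b2,(277.5,48*k),66)
for x,y in [(515,135),(680,130),(545,225),(645,225)]: L('clipb',b2,(228+(x-400)/4,165+y/4),69)
for x,y in [(117,197),(268,197),(120,275),(262,275)]: L('clipa',b2,(228+x/4,285+y/4),69)
for x,y in [(100,350),(290,350)]: L('clipa far line',b2,(228+x/4,285+(y-300)/4),18)
for x,y in [(490,60),(705,60)]: L('clipb far line',b2,(228+(x-400)/4,165+y/4),18)
```

```text
end1 -127.8 26.1
end2 -127.9 -23.6
edge b2 106.7 24.9
edge b2 106.8 -25.9
edge b2 14.5 25.1
edge b2 14.6 -25.4
edge b2 -111.5 26.1
edge b2 -111.3 -24.7
b1 e 29.0 24.8
b1 e 28.9 -25.5
sockfront top 131? 132.6 -0.6
face at z49ish 131.3 -0.5
tip 128.6 -0.5
tip b1 128.6 -0.9
sock back top 167 167.0 -0.6
clipb 63.8 13.6
clipb 64.7 -14.6
clipb 47.5 8.7
clipb 47.5 -8.8
clipa -44.8 15.1
clipa -44.8 -14.1
clipa -62.8 14.8
clipa -62.8 -13.2
clipa far line -43.7 22.2
clipa far line -43.6 -21.5
clipb far line 66.3 22.0
clipb far line 66.4 -22.6
```

Run:
```python
from h import *
yt=1.817;u=np.array([np.cos(yt),np.sin(yt),0])
g=np.array([577.4,-159,0])-14*u
manip.movep(g+[0,0,110],down(yt));manip.move_linear(g+[0,0,21.5],rate=120)
print('pre',sensors.sense()['tool_pos'].round(1) if hasattr(sensors.sense()['tool_pos'],'round') else sensors.sense()['tool_pos'])
claw.gripper_to(22)
s=sensors.sense();print(s['t'],s['width'],s['grip_force'],np.round(s['ft_force'],1))
manip.move_linear(g+[0,0,120],rate=120)
yb=1.868;ub=np.array([np.cos(yb),np.sin(yb),0]);o=np.array([532.5,188.4,0])
p=o+4*ub
manip.movep(p+[0,0,100],down(yb))
s=sensors.sense();print(s['t'],s['tool_pos'],s['width'],np.round(s['ft_force'],1),np.round(s['ee_rot'],4).tolist())
f=wrist('w1')
A=cv2.resize(f['color'][:,:,::-1],(400,300))
out=[A]
for n in('scene','side'):
    h=optics.grab_frame(n);pickle.dump(h,open(n+'2.pkl','wb'))
    x,y=proj(h,p+[0,0,80]).astype(int);x=int(np.clip(x,70,490));y=int(np.clip(y,52,367))
    out.append(cv2.resize(h['color'][y-52:y+53,x-70:x+70,::-1],(400,300),interpolation=cv2.INTER_CUBIC));print(n,x-70,y-52)
cv2.imwrite('pics/w1m.png',np.vstack([np.hstack(out[:2]),np.hstack([out[2],out[2]*0])]))
```

```text
pre [ 581.4 -172.7   22.5]
7.5333 23.984380619420385 58.727288246154785 [-6.  -0.4  4.9]
9.8833 [531.7954724  191.22844444 100.00590322] 24.17838826376288 [ 0.1  0.6 -1.2] [[-0.2917, 0.9565, 0.0002], [0.9565, 0.2917, -0.0006], [-0.0006, 0.0001, -1.0]]
scene 314 158
side 166 238
```

View pics/w1m.png

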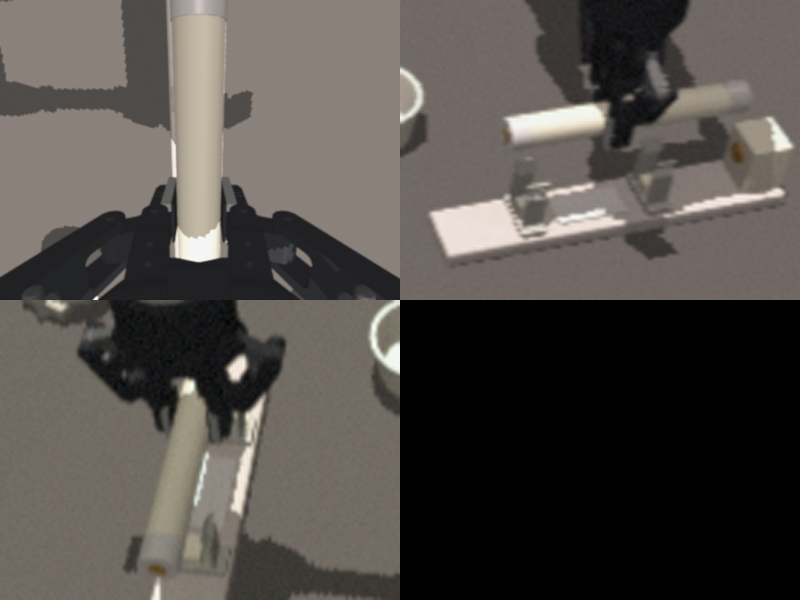

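The tube is held level, with its socket-side end at (748,93) in the scene tile and (157,568) in the side tile, and the tail at (506,132). I'll check the end positions, then lower with force watching.

```bash
cat >> h.py <<'E'
yb=1.868;ub=np.array([np.cos(yb),np.sin(yb),0]);vb=np.array([-ub[1],ub[0],0]);ob=np.array([532.5,188.4,0])
def st():
    s=sensors.sense();p=np.array(s['tool_pos'])-ob;F=np.array(s['ft_force'])
    return s['t'],p@ub,p@vb,p[2],F@ub,F@vb,F[2]
E
python3 - <<'E'
from h import *
S,D=[pickle.load(open(n+'2.pkl','rb')) for n in('scene','side')]
p,e=tri([(S,(314+348/2.857,158+93/2.857)),(D,(166+157/2.857,238+266/2.857))]);q=p-ob;print('end',q@ub,q@vb,q[2],e)
q=atz(S,(314+108/2.857,158+132/2.857),81.)-ob;print('tail',q@ub,q@vb)
w=pickle.load(open('w1.pkl','rb'));q=atz(w,(197*1.4,14*1.4),81+13)-ob;print('cap joint',q@ub,q@vb)
t=pickle.load(open('t1.pkl','rb'));a=atz(t,np.array((397.5,134))*.7,53);b=atz(t,np.array((396.5,399))*.7,53);c=atz(t,np.array((397.5,99))*.7,53);d=atz(t,np.array((396,426))*.7,53);print('cap lengths',np.linalg.norm(c-a),np.linalg.norm(b-d),np.linalg.norm(c-d))
p=ob+4*ub
manip.move_linear(p+[0,0,50],rate=100)
print(np.round(st(),2))
z=50
pk=0
while z>41:
    z-=1;manip.move_linear(p+[0,0,z],rate=40);r=st();print(z,np.round(r,1))
    if r[6]>24: break
E
```

```text
end 118.79086660486635 -2.220855292171933 121.54853533165402 [2.5, 2.5]
tail -62.87237157467904 36.3832667928647
cap joint 107.68054033282607 -0.2602154648843502
cap lengths 18.0736129299188 19.774190151382786 200.92865299644765
[10.68  3.86  0.8  49.35  0.28  3.44  0.81]
49 [10.9  3.9  0.4 49.4 -1.1  5.4  4.1]
48 [11.2  3.9  0.1 49.4 -1.3  6.7  8. ]
47 [11.4  3.9 -0.1 49.1 -1.1  7.4  9.8]
46 [11.7  3.9 -0.3 48.7 -1.9  9.3 12.1]
45 [11.9  4.  -0.4 48.2 -0.5  8.9 13.8]
44 [12.2  4.  -0.5 47.6 -0.4 11.3 15.5]
43 [12.4  4.  -0.7 46.9 -1.1 10.8 16.5]
42 [12.7  4.  -0.7 46.1 -0.5 10.9 18. ]
41 [12.9  4.  -0.7 45.   0.  11.4 17.9]
```

Resting on the jaws with a side force of 11 N: the clip centre lies towards +v. I'll shift sideways to null it before pressing on.

Run:
```python
from h import *
p=ob+4*ub
print(np.round(sensors.sense()['ft_torque'],2))
manip.move_linear(p+[0,0,46],rate=40)
for v in (0,1,2,3,4):
    manip.move_linear(p+v*vb+[0,0,46],rate=20);manip.hold(.1);r=st();print(v,np.round(r,1),np.round(sensors.sense()['ft_torque'],2))
    if r[5]<1.5: break
```

```text
[-0.61  1.59  0.01]
0 [13.6  4.1  0.1 47.6 -0.2  8.2  8.4] [-0.36  1.11 -0.02]
1 [13.9  4.1  0.5 47.7  0.   4.9  7.5] [-0.29  0.78 -0.04]
2 [14.3  4.   1.  47.7  0.   2.2  5.1] [-0.11  0.4   0.  ]
3 [14.6  4.   1.5 47.7  0.4 -0.6  5.6] [ 0.   -0.09  0.  ]
```

Run:
```python
from h import *
z=45;v=2.8
while z>27:
    z-=1;manip.move_linear(ob+4*ub+v*vb+[0,0,z],rate=25);r=st();print(z,round(v,1),np.round(r,1))
    if r[6]>23 or (r[3]<34 and r[6]>8): break
    v+=np.clip(.15*r[5],-.5,.5)
print(np.round(sensors.sense()['ft_torque'],2))
```

```text
44 2.8 [14.9  4.   0.9 47.2  0.2  2.  12. ]
43 3.1 [15.1  4.1  0.8 47.   0.4  2.5 15.2]
42 3.5 [15.4  4.   0.8 46.6  0.4  3.2 17.2]
41 4.0 [15.6  4.1  0.9 46.   0.4  1.5 17.8]
40 4.2 [15.9  4.   1.  45.1 -0.2  2.4 17.2]
39 4.6 [16.1  4.   1.3 43.7  0.5 -0.3 14.7]
38 4.5 [16.4  4.   1.6 41.8 -0.2 -0.4 11.7]
37 4.4 [16.6  3.9  2.  39.4 -0.4 -3.6  5.3]
36 3.9 [16.9  4.   2.7 36.2 -0.9 -6.4 -1.1]
35 3.4 [17.1  4.   3.  33.6  0.5 -6.8 -5.9]
34 2.9 [17.4  4.   2.8 32.1 -0.7 -7.2 -7.3]
33 2.4 [17.6  4.   2.4 31.2 -0.2 -6.  -5.6]
32 1.9 [17.9  4.   1.9 31.2 -0.1 -5.  -4.1]
31 1.4 [18.1  4.   1.8 31.1 -0.   0.8  1.4]
30 1.6 [18.4  4.   1.8 31.   0.8  2.9  6.2]
29 2.0 [18.6  4.   1.7 31.  -0.4  3.7  9. ]
[-0.22  0.55  0.01]
```

Seated: TCP stays at 31.0 mm while force rises (axis ≈ 48.6 mm). Next I slide in, watching force.

```bash
cat >> h.py <<'E'
def avg(n=6):
    R=[]
    for _ in range(n): manip.hold(.02);R.append(st())
    return np.mean(R,0)
E
python3 - <<'E'
from h import *
b=ob+1.7*vb+[0,0,30.8]
manip.move_linear(b+4*ub,rate=30);print(np.round(avg(),2))
x=4
while x<19:
    x+=.75 if x<11 else .4
    manip.move_linear(b+x*ub,rate=10);r=avg(4);print(round(x,2),np.round(r,2))
    if r[4]<-11 or r[1]>12.2: break
E
```

```text
[18.92  4.03  1.81 31.08  0.39  1.91  4.35]
4.75 [19.25  4.05  1.76 31.09 -3.64  2.23  5.37]
5.5 [19.57  4.2   1.59 31.08 -5.11  1.77  5.03]
6.25 [19.88  4.58  1.46 31.07 -5.76  0.95  4.9 ]
7.0 [20.2   5.18  1.37 31.08 -6.21  0.77  4.16]
7.75 [20.52  5.87  1.35 31.09 -7.16  0.96  4.1 ]
8.5 [20.83  6.6   1.33 31.1  -6.89  0.69  4.33]
9.25 [21.15  7.35  1.35 31.07 -6.86  0.92  3.93]
10.0 [21.47  8.1   1.34 31.07 -6.78  0.81  4.4 ]
10.75 [21.78  8.85  1.34 31.07 -6.73  0.52  4.51]
11.5 [22.1   9.59  1.34 31.09 -6.61  0.55  4.  ]
11.9 [22.42  9.95  1.34 31.07 -6.66  1.08  3.97]
12.3 [22.73 10.33  1.33 31.09 -6.76  0.66  4.57]
12.7 [23.05 10.72  1.33 31.08 -6.72  0.67  4.23]
13.1 [23.37 11.14  1.34 31.08 -6.7   0.53  4.29]
13.5 [23.68 11.53  1.35 31.06 -6.75  0.68  4.32]
13.9 [24.   11.92  1.34 31.07 -7.18  0.46  4.4 ]
14.3 [24.32 12.32  1.34 31.07 -6.7   0.1   4.24]
```

Run:
```python
from h import *
b=ob+1.7*vb+[0,0,30.8]
x=14.3
while x<24:
    x+=.3
    manip.move_linear(b+x*ub,rate=10);r=avg(6);print(round(x,2),np.round(r[[0,1,4,6]],2))
    if r[4]<-8.9: break
```

```text
14.6 [24.65 12.61 -7.    4.13]
14.9 [25.   12.91 -7.13  4.19]
15.2 [25.35 13.21 -7.17  3.85]
15.5 [25.7  13.5  -6.99  4.32]
15.8 [26.05 13.74 -7.22  4.31]
16.1 [26.4  13.94 -7.76  4.3 ]
16.4 [26.75 14.13 -7.93  4.06]
16.7 [27.1  14.32 -8.59  3.9 ]
17.0 [27.45 14.53 -8.47  4.28]
17.3 [27.8  14.72 -9.27  4.06]
```

Run:
```python
from h import *
b=ob+1.7*vb+[0,0,30.8]
x=17.3
for x in (16.6,15.9,15.4,15.1):
    manip.move_linear(b+x*ub+[0,0,.6*(x<16)],rate=10);r=avg(5);print(x,np.round(r,2))
    if r[4]>-2: break
claw.gripper_to(60);print(np.round(avg(4),2),sensors.sense()['width'])
q=np.array(sensors.sense()['tool_pos'])
manip.move_linear(q+[0,0,60],rate=80)
manip.move_linear(q+20*ub+[0,0,110],rate=120)
print(np.round(st(),2))
f=wrist('w2');out=[cv2.resize(f['color'][10:220,140:420,::-1],(400,300),interpolation=cv2.INTER_CUBIC)]
for n in('scene','side'):
    h=optics.grab_frame(n);pickle.dump(h,open(n+'3.pkl','wb'))
    x,y=proj(h,ob+70*ub+[0,0,50]).astype(int);x0,y0=min(max(x-65,0),430),min(max(y-49,0),322);print(n,x0,y0)
    out.append(cv2.resize(h['color'][y0:y0+98,x0:x0+130,::-1],(400,300),interpolation=cv2.INTER_CUBIC))
out.append(cv2.resize(f['color'][10:115,210:350,::-1],(400,300),interpolation=cv2.INTER_CUBIC))
cv2.imwrite('pics/w2m.png',np.vstack([np.hstack(out[:2]),np.hstack(out[2:])]))
```

```text
16.6 [28.14 14.72  1.35 31.08 -7.01  0.17  4.28]
15.9 [28.48 14.73  1.39 31.1  -5.57 -2.02  0.89]
15.4 [ 2.881e+01  1.474e+01  1.390e+00  3.112e+01 -5.170e+00 -2.460e+00
  1.000e-02]
15.1 [29.14 14.75  1.41 31.13 -4.26 -2.96 -1.13]
[29.65 15.37  1.8  31.38 -0.1   0.21 -0.22] 60.50401637183661
[3.1180e+01 3.5340e+01 1.9000e+00 1.4098e+02 1.1000e-01 1.5000e-01
 6.9000e-01]
scene 343 166
side 165 278
```

View pics/w2m.png

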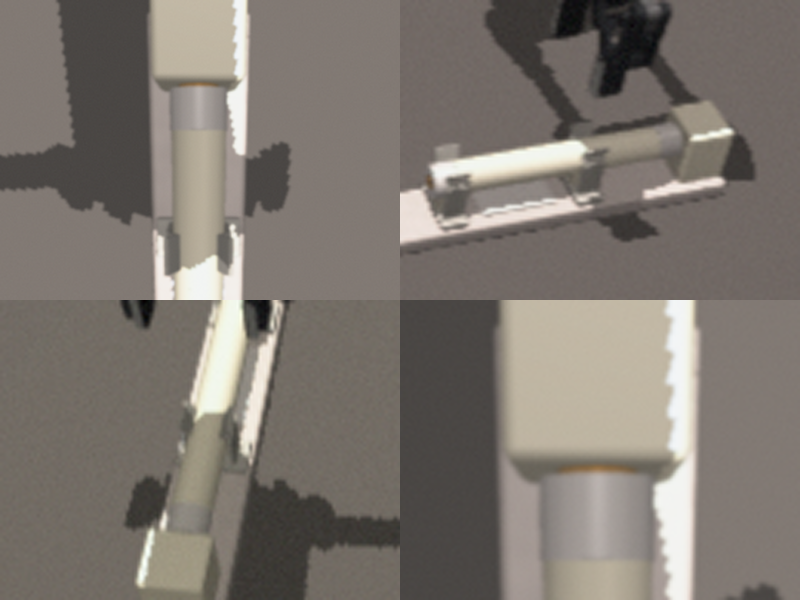

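The tube lies in both clips (top tiles), its end on the brass contact with a thin sliver of brass showing at about (600,468) between cap and socket; the gripper is clear. I'm handing it in.

```bash
python3 -c "
from cell import manip
print(manip.finish_job())"
```

```text
the job is handed in; nothing more can be done
None
```

The tube is snapped home in both clips, its end presses the contact in by about 1.2 mm (about 2.3 N), the gripper has let go, and I handed the job in about 31 s in; no verdict came back.

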